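# Hand microscope on a jar's repair

## Task

Examine the white plaster repair on the shoulder of the clay jar: draw the cordless hand microscope up out of its stand, tip it over and hold it in the air with its window about 20 mm off the middle of the repair, looking square onto it. Finish while holding it still there in the gripper; do not touch the jar and leave everything else where it stands.

Things in the scene. Friction and masses are not known exactly. Their poses are not given: they have to be found in the camera images.
- scope: cordless hand microscope, round stick 132 mm long, about 130 g, upright in the collar, same all round. Origin: centre of its window (lower end face); z runs from window to tail. Along z: clear nose 0-22 mm (dia. 22 to 26), black barrel to 60 (dia. 29), aluminium focus ring to 72 (dia. 38, rests on the collar), blue handle to 125 (dia. 33; grip at about 105), black tail cap. 2 mm play in the collar
- focus (a point): the point that the microscope sees sharply: on its axis, 20 mm out in front of the window (at z = -20 mm in the microscope's frame)
- stand: the microscope's heavy bench stand, does not move. Origin on the table under the collar's axis, z up. Black collar, outer dia. 43, bore 33, 90 to 110 mm above the table; an arm leads from it along the stand's +x to a steel pillar, dia. 12, at x = 75 mm, 142 mm high, with a clamp knob behind it. Foot plate 150 x 110 x 10 mm. At the start the window is 50 mm, the tail 182 mm above the table
- collar_top (a point): centre of the collar's upper mouth, 110 mm above the table; the microscope is out when its window is higher than this
- jar: jar with the repair: reddish clay, round, 94 mm high, widest dia. 112 at 42 to 50 mm height, then a shoulder sloping 45 degrees up to the neck (dia. 68 at 72 mm, 56 at 80 mm; rim 68). Loose, on a white foam slab 120 mm square, 20 mm thick. Origin at the centre of its base, 20 mm above the table, z up; the repair is on its -x side, which faces roughly to the robot
- fill: the white plaster repair, a disc of 24 mm diameter flush on the jar's shoulder, 61 mm above the jar's base and 45 mm out from its axis. Origin at the middle of its face; its z axis points straight out of the wall, outward and 45 degrees upward
- jug: bystander: dark grey-brown jug with a small handle, 108 mm high, 100 mm wide, on another foam slab; which slab carries which vessel changes. Origin at the centre of its base
- tray: bystander: white tray with pottery sherds, 120 x 170 x 28 mm, behind the stand; origin under its centre
- bottle: bystander: white plastic bottle with yellow cap, 135 mm high, diameter 56; origin under its centre
- beaker: bystander: red beaker, 85 mm high, diameter 68; origin under its centre

How it is judged:
On the way:
1. the microscope is drawn up clear of the collar, held in the fingers (z of scope in the frame of collar_top above 0.004 m and contact force between the fingers and scope above 1 N), for 0.2 s.
At the end, for the whole second after the job is handed in: The microscope is held still in the air by the fingers alone, its focus point within 14 mm of the repair's middle, its axis within 17 degrees of square to it; it touches neither jar, jug nor stand. The jar has moved less than 6 mm, the rest less than 10 mm (distance between focus and fill below 0.014 m and angle between the z axis of scope and the z axis of fill, either way round below 0.3 rad and z of scope in the frame of fill above 0.005 m and height (world z) of scope above 0.06 m and contact force between the fingers and scope above 1 N and contact force between scope and jar below 0.2 N and contact force between scope and stand below 0.2 N and contact force between scope and jug below 0.2 N and linear speed of scope below 0.02 m/s and angular speed of scope below 0.15 rad/s and angle between jar's own z axis and vertical below 0.1 rad and distance of jar from where it was at the start of the episode below 0.006 m and distance of each of jug, tray, bottle, beaker from where it was at the start of the episode below 0.01 m); the arm keeps its last pose, push and grip.
It fails at once if the jar is touched by the microscope, fingers or arm (contact force between any of scope, the fingers, the arm and jar above 0.5 N).
It fails at once if a bystander is pushed away or knocked over (distance of any of jug, tray, bottle, beaker from where it was at the start of the episode above 0.02 m or angle between any of jug, bottle, beaker's own z axis and vertical above 0.3 rad).
It also fails if it takes over 38 s, if anything falls off the work surface, if the arm or the gripper's body presses on something with over 40 N, if the wrist force passes 120 N, or if a joint passes its speed limit or range.

## Robot

A 6-joint arm with a two-finger parallel gripper is mounted at the origin on the work surface. World frame = base frame: x ahead of the robot, y to its left, z up, the work surface at z = 0. Lengths are in m, angles in rad, forces in N, time in s.
With the tool pointing down it reaches from about 0.35 to 0.775 m from the base axis. Payload 5.5 kg.
Tool frame: the origin (TCP) lies on the centre line of the jaws, within the pads' length; the fingertips stand 8 mm ahead of it and the grasp point (between the pads) lies 11 mm behind it; z points along the fingers, y is the line along which they close (so a half turn about z gives the same grasp; the last joint's range is limited). The gripper opens to 85 mm and grips with 20 to 120 N. Pads are 22 mm wide; open, the fingers measure 114 mm over their backs; the gripper's body (76 mm by 85 mm) begins 54 mm behind the grasp point. The pads swing forward as they close: fully open they stand 13 mm farther back than shut.
Start: joints at [-1.291, 0.313, 0.046, 1.304, 0, 1.431], TCP at [0.234, -0.525, 0.239] pointing down, gripper open.
Joint ranges: [-2.76, 2.76], [-0.86, 1.69], [-1.03, 1.26], [-2.2, 2.34], [-1.47, 1.5], [-3.14, 3.14]. Speed limits (rad/s): [2.57, 2.57, 3.14, 3.14, 3.14, 3.14].

## Interface

Orientations are given as a unit quaternion [w, x, y, z].
In Python, from workcell import env, capture, camera_model, models gives the robot as it stands.
- The arm moves only by the tool servo_tool, never from a script. Its argument "commands" is a list of rows, each a list of 3 entries, a list of its own where there are three numbers: the shift along the tool's x, y, z as a fraction of full scale, then the turn, a rotation vector about the tool's x, y, z as a fraction of full scale, then the opening, from 0 (shut) to 1 (fully open). In form: [[[x, y, z], [ax, ay, az], gripper], ...]. A call has 1 to 12 rows; each row shifts and turns the commanded pose from where the row before left it, along the tool's axes as they then stand; what a row does not reach is not made up. Full scale, the value 1, is 0.02 m for a shift and 4 degrees for a turn. A row lasts 1/8 s, in which the tool goes at most 62.5 mm and 10.7 degrees, less where a joint would pass 70% of its speed; a pose out of reach is approached as far as the arm can. A call with a number of a shift or a turn outside -1 to 1 is refused whole. A call with a gripper value outside its range is refused whole. The fingers move at their own pace and stop on an object; "force" is the grip in N (left out, the last holds). Time passes only in rows, so rows that do not move let the fingers close. It gives the time, the measured TCP pose, the force, the opening and the grip force at its end, in the units of the state.
- env.state(): the state, without advancing time (a new reading comes with each control period).
- capture(name): name is "scene" or "top"; returns the picture (400x640x3 uint8, red, green, blue); there is no depth.
- camera_model(name): a dict with "fx", "fy", "cx", "cy" (pixels), "pose" (4x4, takes a point from camera to world coordinates). Camera axes: x right, y up, looking along -z (the intrinsics and any distortion apply to the point x, -y, -z); pixel columns grow to the right and rows downward; lengths in m; the calibration is good to about 2 mm. A picture is of the moment at which its call begins. camera_model takes no time and is no camera call.
- env.finish_job(): hands the job in; it is judged then, once.
Trained networks look in the newest picture that a camera, given by its name, has taken for a name from the list of things; names that differ only in an ending like _2 or _b are one class to them, and where a whole thing is asked for, a point or a joint stands for the part that bears it (a point fixed in the world has none). Each returns a list of dicts, best first, with "confidence" (0 to 1); they miss things now and then, are a little off and sometimes report something else, mostly with a low value. They report only what shows in the picture. A call takes as long as a camera call.
- models.boxes_of(name, camera): "rect" ([left, top, right, bottom] as shares, 0 to 1, of the picture: columns of its width, rows of its height, round what is visible of it).
- models.outline_of(name, camera): "mask" (400x640 bool, what is visible of it) and "rect" ([left, top, right, bottom] as shares, 0 to 1, of the picture: columns of its width, rows of its height, round what is visible of it).
The state is a dict: "clock": time; "qpos": joint angles; "qvel": joint speeds; "tau": joint torques, N m; "eef_pos": TCP position; "tcp_rot": TCP orientation; "contact_force": force on the tool from outside, world axes, zero at the start; "torque": the same for the moment, N m; "finger_gap": finger opening in m; "grip_force": force on a finger pad.
Only numpy, scipy, OpenCV 4.12 (cv2) and the standard library are available. Lean on these libraries where they do the work, as an engineer would, in place of code of your own. Each camera call takes 0.05 s, during which the arm holds its last target. There are 200 camera calls.

## Working session

There is one attempt and no reset: what is moved stays moved. The work goes in short steps, Python scripts to look and compute and a tool call to move; the robot and the scene stay as the last step left them, time stands still between calls to the robot, and variables do not carry over. Pictures are saved under pics/ and viewed, at most 10 in all, crops included, and the job is handed in when it is done.

Besides the shell and the picture viewer there is one more tool, called after "Emit:" in YAML: its name, and indented under it one key for each argument. servo_tool: Moves the arm, as the interface text tells. Its arguments: {"type":"object","properties":{"commands":{"type":"array"},"force":{"type":"number"}},"required":["commands"]}

```bash
mkdir -p pics
python3 - <<'E'
from workcell import env,capture,camera_model,models
import cv2,numpy as np
for c in("scene","top"):
    im=capture(c); cv2.imwrite(f"pics/{c}0.png",im[:,:,::-1]); m=camera_model(c); print(c,m["fx"],m["fy"],m["cx"],m["cy"],[k for k in m]); print(np.round(m["pose"],4).tolist())
    for n in("scope","stand","jar","fill","jug","tray","bottle","beaker"):
        print(n,[(round(d["confidence"],2),(np.array(d["rect"])*[640,400,640,400]).round(1).tolist()) for d in models.boxes_of(n,c)[:2]])
s=env.state();print(s)
E
```

```text
scene 384.29270447921454 384.29270447921454 320.7292328957155 198.91459833971564 ['fx', 'fy', 'cx', 'cy', 'pose']
[[-0.686, -0.6235, 0.375, 1.0823], [0.7276, -0.5903, 0.3495, 0.4202], [0.0034, 0.5126, 0.8586, 1.086], [0.0, 0.0, 0.0, 1.0]]
scope [(0.6, [320.3, 147.2, 334.4, 176.7])]
stand [(0.9, [295.0, 166.6, 354.2, 209.1]), (0.22, [264.8, 200.8, 334.3, 260.7])]
jar [(0.81, [256.5, 126.6, 290.4, 159.9])]
fill [(0.68, [375.7, 238.1, 407.2, 273.6])]
jug [(0.83, [377.3, 237.2, 404.3, 271.9])]
tray [(0.8, [265.4, 199.2, 334.0, 263.4])]
bottle [(0.64, [222.6, 108.4, 238.5, 143.5])]
beaker [(0.6, [406.0, 288.8, 436.9, 321.4]), (0.43, [221.3, 108.9, 234.3, 142.8])]
top 385.15511719776134 385.15511719776134 313.39633658444285 195.60395936374204 ['fx', 'fy', 'cx', 'cy', 'pose']
[[-0.0146, 0.9769, -0.2132, 0.3891], [-0.9999, -0.0141, 0.0035, -0.0056], [0.0004, 0.2132, 0.977, 1.2204], [0.0, 0.0, 0.0, 1.0]]
scope [(0.51, [321.5, 218.4, 333.4, 230.5])]
stand [(0.86, [309.5, 188.0, 345.7, 247.6])]
jar [(0.66, [380.6, 191.8, 420.6, 227.4]), (0.61, [320.9, 215.4, 338.0, 227.3])]
fill [(0.38, [399.7,
[... 194 characters left out ...]
195.7])]
{'clock': 0.9, 'qpos': array([-1.29063477e+00,  3.13139166e-01,  4.60675437e-02,  1.30364065e+00,
       -1.37569528e-05,  1.43118676e+00]), 'qvel': array([ 0.00098425, -0.00060458, -0.0004367 ,  0.00040935, -0.00151452,
       -0.00017657]), 'tau': array([ 8.14915325e-05, -4.80445647e+01,  2.98815036e+01, -8.90851510e-06,
       -1.32225518e-04, -1.60591054e-05]), 'eef_pos': array([ 0.23432624, -0.52509341,  0.23934452]), 'tcp_rot': array([ 4.24077881e-05,  9.78054763e-01,  2.08347976e-01, -3.91033149e-06]), 'contact_force': array([ 0.15649886, -0.10838405,  0.07065534]), 'torque': array([-0.0403364 ,  0.00522511, -0.01940079]), 'grip_force': 0.0, 'finger_gap': 0.08545933133126508}
```

Run:
```python
import cv2,numpy as np
a=cv2.imread("pics/scene0.png")[90:340,200:460];b=cv2.imread("pics/top0.png")[130:270,140:490]
cv2.imwrite("pics/a.png",cv2.resize(a,(624,600),interpolation=2));cv2.imwrite("pics/b.png",cv2.resize(b,(800,320),interpolation=2))
```

```text
(no output)
```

View pics/a.png

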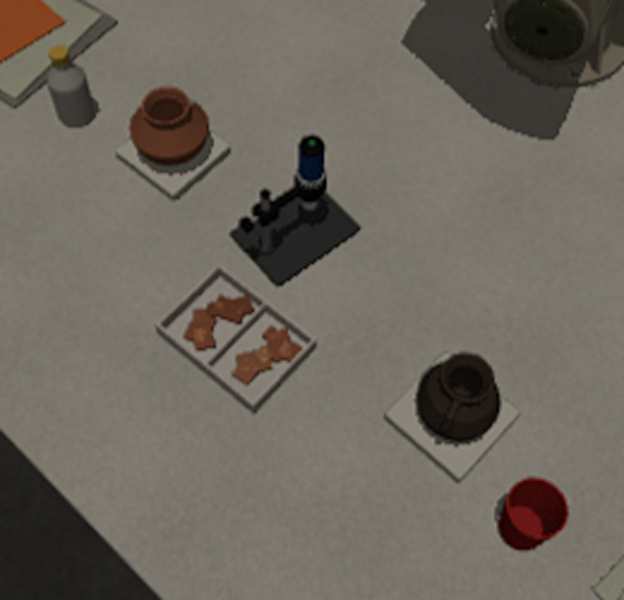

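View pics/b.png

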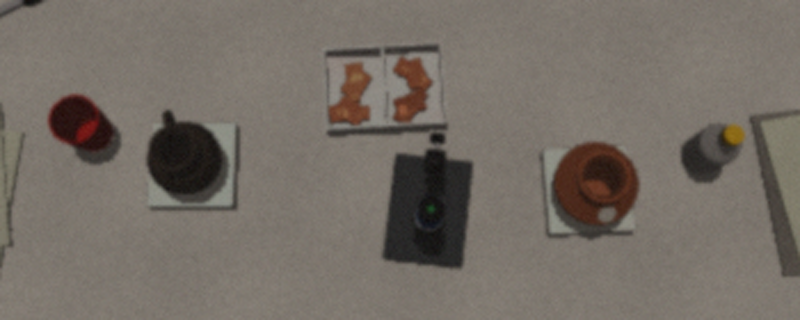

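The top view shows the jar right of the stand: fill near px (405,223), scope tail (green dot) near (328.5,221.5). The scene view has the jar upper-left and the scope at about (329,150), with the pillar behind the scope. Next I'll localise by colour segmentation.

```bash
cat > h.py <<'E'
import numpy as np,cv2
from workcell import env,capture,camera_model,models
def ray(c,px):
    m=camera_model(c);P=m["pose"];d=P[:3,:3]@np.array([(px[0]-m["cx"])/m["fx"],-(px[1]-m["cy"])/m["fy"],-1]);return P[:3,3],d
def atz(c,px,z):
    o,d=ray(c,px);return o+d*(z-o[2])/d[2]
def proj(c,p):
    m=camera_model(c);P=m["pose"];q=P[:3,:3].T@(np.array(p)-P[:3,3]);return np.array([m["cx"]+m["fx"]*q[0]/-q[2],m["cy"]-m["fy"]*q[1]/-q[2]])
def tri(c1,p1,c2,p2):
    (o1,d1),(o2,d2)=ray(c1,p1),ray(c2,p2)
    s=np.linalg.lstsq(np.c_[d1,-d2],o2-o1,rcond=None)[0];a,b=o1+s[0]*d1,o2+s[1]*d2;return (a+b)/2,np.linalg.norm(a-b)
def cen(mask,box):
    x0,y0,x1,y1=box;m=np.zeros_like(mask);m[y0:y1,x0:x1]=mask[y0:y1,x0:x1];y,x=np.nonzero(m);return np.array([x.mean(),y.mean()]) if len(x) else None,len(x),m
E
python3 - <<'E'
from h import *
T=cv2.imread("pics/top0.png")[:,:,::-1].astype(int);S=cv2.imread("pics/scene0.png")[:,:,::-1].astype(int)
def g(im):return (im[...,1]>im[...,0]+15)&(im[...,1]>im[...,2]+8)
gt=cen(g(T),(310,205,345,240));gs=cen(g(S),(315,140,340,165));print("green",gt[:2],gs[:2])
print("tail top",atz("top",gt[0],.182),atz("scene",gs[0],.182),tri("top",gt[0],"scene",gs[0]))
sat=lambda im:im.max(2)-im.min(2)
red=(T[...,0]-T[...,2]>35)
_,n,m=cen(red,(370,180,430,240));
f=(sat(T)<40)&(T[...,0]>110)
fc=cen(f,(397,216,414,230));print("fill",fc[:2],atz("top",fc[0],.081))
redS=(S[...,0]-S[...,2]>30)
_,nS,mS=cen(redS,(245,115,300,170))
# jar silhouettes: fit xy by projecting surface of revolution
prof=[(.035,.0),(.056,.042),(.056,.05),(.045,.061),(.034,.072),(.028,.08),(.034,.094)]
def sil(c,xy):
    pts=[proj(c,[xy[0]+r*np.cos(a),xy[1]+r*np.sin(a),.02+z]) for r,z in prof for a in np.linspace(0,6.28,40)]
    h=cv2.convexHull((np.array(pts)*16).round().astype(np.int32));k=np.zeros((400,640),np.uint8);cv2.fillConvexPoly(k,h,1,shift=4);return k>0
def hull(m):
    y,x=np.nonzero(cv2.morphologyEx(m.astype(np.uint8),cv2.MORPH_OPEN,np.ones((3,3))));k=np.zeros((400,640),np.uint8);cv2.fillConvexPoly(k,cv2.convexHull(np.c_[x,y].astype(np.int32)),1);return k>0
for c,mm in(("top",m),("scene",mS)):
    H=hull(mm);x0=atz(c,cen(H,(0,0,640,400))[0],.065)[:2]
    best=min(((~(sil(c,x0+[dx,dy])==H)).sum(),*(x0+[dx,dy])) for dx in np.arange(-.012,.0121,.002) for dy in np.arange(-.012,.0121,.002))
    print(c,"jar",H.sum(),best)
# stand: pillar dir, from dark foot plate in top
p=models.outline_of("stand","top")[0]["mask"];q=models.outline_of("tray","top")[0]["mask"]
d=(T.max(2)<62);_,n,dm=cen(d,(300,195,350,252));dm=cv2.morphologyEx(dm.astype(np.uint8),cv2.MORPH_OPEN,np.ones((5,5)));y,x=np.nonzero(dm)
r=cv2.minAreaRect(np.c_[x,y].astype(np.float32));print([atz("top",k,.01)[:2].round(4).tolist() for k in cv2.boxPoints(r)])
E
```

```text
green (array([328., 221.]), 9) (array([329.5, 149. ]), 8)
tail top [ 0.54435175 -0.04809055  0.182     ] [ 0.5439398  -0.04738019  0.182     ] (array([ 0.54412741, -0.04774774,  0.1819954 ]), np.float64(0.000815028110601113))
fill (array([411.46153846, 227.30769231]), 13) [ 0.53692463 -0.30004817  0.081     ]Traceback (most recent call last):
  File "<stdin>", line 22, in <module>
  File "<stdin>", line 22, in <genexpr>
  File "<stdin>", line 16, in sil
  File "h.py", line 8, in proj
    m=camera_model(c);P=m["pose"];q=P[:3,:3].T@(np.array(p)-P[:3,3]);return np.array([m["cx"]+m["fx"]*q[0]/-q[2],m["cy"]-m["fy"]*q[1]/-q[2]])
ValueError: time passes only in moves, steps and waits
```

```bash
sed -i 's/^def ray/import functools\ncamera_model=functools.cache(camera_model)\ndef ray/' h.py
cat > jar.py <<'E'
from h import *
T=cv2.imread("pics/top0.png")[:,:,::-1].astype(int);S=cv2.imread("pics/scene0.png")[:,:,::-1].astype(int)
sat=lambda im:im.max(2)-im.min(2)
print((T[216:230,396:416,0]-T[216:230,396:416,2])); print(T[216:230,396:416,1])
_,n,m=cen(T[...,0]-T[...,2]>35,(370,180,430,240))
_,nS,mS=cen(S[...,0]-S[...,2]>30,(245,115,300,170))
prof=[(.035,.0),(.056,.042),(.056,.05),(.045,.061),(.034,.072),(.028,.08),(.034,.094)]
def sil(c,xy):
    pts=[proj(c,[xy[0]+r*np.cos(a),xy[1]+r*np.sin(a),.02+z]) for r,z in prof for a in np.linspace(0,6.28,40)]
    h=cv2.convexHull((np.array(pts)*16).round().astype(np.int32));k=np.zeros((400,640),np.uint8);cv2.fillConvexPoly(k,h,1,shift=4);return k>0
def hull(m):
    y,x=np.nonzero(cv2.morphologyEx(m.astype(np.uint8),cv2.MORPH_OPEN,np.ones((3,3))));k=np.zeros((400,640),np.uint8);cv2.fillConvexPoly(k,cv2.convexHull(np.c_[x,y].astype(np.int32)),1);return k>0
for c,mm in(("top",m),("scene",mS)):
    H=hull(mm);x0=atz(c,cen(H,(0,0,640,400))[0],.065)[:2]
    r=sorted(((sil(c,x0+[dx,dy])!=H).sum(),*(x0+[dx,dy])) for dx in np.arange(-.012,.0121,.002) for dy in np.arange(-.012,.0121,.002))[:5]
    print(c,"jar",H.sum(),r[0],np.mean(r,0))
d=(T.max(2)<62);_,n,dm=cen(d,(300,195,350,252));dm=cv2.morphologyEx(dm.astype(np.uint8),cv2.MORPH_OPEN,np.ones((5,5)));y,x=np.nonzero(dm)
r=cv2.minAreaRect(np.c_[x,y].astype(np.float32));print([atz("top",k,.01)[:2].round(4).tolist() for k in cv2.boxPoints(r)])
E
python3 jar.py
```

```text
[[32 34 46 53 54 53 49 47 47 48 47 45 51 55 56 48 43 50 44 44]
 [24 25 34 37 49 46 48 54 56 55 54 51 50 45 42 46 43 46 42 48]
 [31 30 27 29 29 36 38 45 43 44 42 41 37 35 39 44 43 42 46 48]
 [40 38 35 26 28 26 29 27 28 28 25 26 26 39 42 44 46 48 41 43]
 [43 45 41 38 30 29 29 23 21 19 22 24 29 42 42 46 45 48 43 39]
 [48 46 45 44 42 38 31 26 17 16 18 19 26 36 43 43 49 44 43 30]
 [46 47 48 44 46 36 29 19 17 19 16 17 19 28 43 46 45 42 31 18]
 [47 46 45 47 44 33 22 19 14 14 15 16 17 26 41 43 42 33 19 14]
 [45 45 44 48 44 28 20 16 16 17 16 18 22 36 41 39 31 19 13 12]
 [48 44 46 46 42 34 19 16 16 17 17 21 28 37 35 23 16 15 12 11]
 [43 42 46 46 44 39 32 24 19 19 18 24 29 30 19 16 10 10 12 13]
 [28 33 39 42 40 38 40 34 28 25 21 20 17 12 11  9 11 11 12 13]
 [12 16 17 20 21 23 22 21 18 17 12 10  9  8  7 10 13 12 12 13]
 [10  9 11  8 11 10 11 10 10  8  9  9  8  9 11 14 14 11 10 12]]
[[ 22  35  40  46  50  43  40  43  41  42  37  40  41  50  43  40  38  38
   42  36]
 [ 28  26  30  39  40  46  45  43  49  45  46  46  44  43  39  39  41  42
   35  40]
 [ 29  30  28  31  31  37  35  38  42  37  40  
[... 621 characters left out ...]

  136 137]
 [ 44  36  39  38  42  52  66  85  92  91  89  74  60  49  59  81 115 135
  140 139]
 [ 42  43  43  44  40  46  49  59  65  67  62  57  56  60  66  99 129 139
  140 141]
 [ 55  50  50  51  47  49  46  47  55  59  59  60  61  70  91 124 137 141
  139 135]
 [ 62  61  63  57  59  57  56  60  57  61  63  70  79  92 118 131 134 134
  133 134]]
top jar 991 (np.int64(136), np.float64(0.5918738572682664), np.float64(-0.27441597790674577)) [136.2          0.59467386  -0.27281598]
scene jar 766 (np.int64(110), np.float64(0.5934578204669245), np.float64(-0.27191191960168326)) [113.4          0.59185782  -0.27351192]
[[0.5013, 0.0105], [0.6592, -0.0089], [0.6454, -0.1159], [0.4882, -0.0936]]
```

```bash
cat >> h.py <<'E'
from scipy.spatial.transform import Rotation as R
def rot(s): w=s["tcp_rot"];return R.from_quat([w[1],w[2],w[3],w[0]])
def go(p,z=None):
    s=env.state();r=rot(s);d=r.inv().apply(np.array(p)-s["eef_pos"])
    print("t",s["clock"],"tcp",s["eef_pos"].round(4),"gap",s["finger_gap"].round(4),"grip",s["grip_force"],"q",s["qpos"].round(2));print("shift units",(d/.02).round(3))
    if z is not None:
        z=np.array(z)/np.linalg.norm(z);zt=r.inv().apply(z);a=np.cross([0,0,1],zt);a=a/(np.linalg.norm(a)+1e-9)*np.degrees(np.arctan2(np.linalg.norm(a),zt[2]));print("turn units",(a/4).round(3))
E
python3 - <<'E'
from h import *
T=cv2.imread("pics/top0.png")[:,:,::-1].astype(int)
w=np.clip(T[219:228,400:411,1]-50,0,40).astype(float);w[-1:]=0
for r in range(9):
  for c in range(11):
    if r+c>15: w[r,c]=0
y,x=np.mgrid[219:228,400:411];pf=np.array([(w*x).sum(),(w*y).sum()])/w.sum()
F=atz("top",pf,.081);print("fill px",pf,F, "scene px",proj("scene",F))
J=np.array([.593,-.273]);d=F[:2]-J;print("d",d,np.linalg.norm(d),np.degrees(np.arctan2(d[1],d[0])))
# slab edges for jar yaw/center
_,n,m=cen((T.min(2)>112),(370,180,435,245));m=cv2.morphologyEx(m.astype(np.uint8),cv2.MORPH_OPEN,np.ones((3,3)));y,x=np.nonzero(m)
b=cv2.boxPoints(cv2.minAreaRect(np.c_[x,y].astype(np.float32)));q=np.array([atz("top",k,.02)[:2] for k in b]);print("slab",q.round(4).tolist(),q.mean(0))
go([.544,-.048,.235])
for n in("bottle","beaker","jug"):pass
print("bottle cap",atz("top",[460,189],.135))
E
```

```text
fill px [405.15595758 223.42108546] [ 0.54883736 -0.28205199  0.081     ] scene px [277.14232237 130.7841526 ]
d [-0.04416264 -0.00905199] 0.0450807888667158 -168.4165625608749
slab [[0.6894, -0.2181], [0.6876, -0.3467], [0.5329, -0.3355], [0.5348, -0.2104]] [ 0.6111714  -0.27766091]Traceback (most recent call last):
  File "<stdin>", line 13, in <module>
  File "h.py", line 20, in go
    print("t",s["clock"],"tcp",s["eef_pos"].round(4),"gap",s["finger_gap"].round(4),"grip",s["grip_force"],"q",s["qpos"].round(2));print("shift units",(d/.02).round(3))
                                                           ^^^^^^^^^^^^^^^^^^^^^
AttributeError: 'float' object has no attribute 'round'
```

Emit:
servo_tool:
  commands:
    - [[0.994, -0.645, 0], [0, 0, 0], 1]
    - [[0.994, -0.645, 0], [0, 0, 0], 1]
    - [[0.994, -0.645, 0], [0, 0, 0], 1]
    - [[0.994, -0.645, 0], [0, 0, 0], 1]
    - [[0.994, -0.645, 0], [0, 0, 0], 1]
    - [[0.994, -0.645, 0], [0, 0, 0], 1]
    - [[0.994, -0.645, 0], [0, 0, 0], 1]
    - [[0.994, -0.645, 0], [0, 0, 0], 1]
    - [[0.994, -0.645, 0], [0, 0, 0], 1]
    - [[0.994, -0.645, 0], [0, 0, 0], 1]
    - [[0.994, -0.645, 0], [0, 0, 0], 1]
    - [[0.994, -0.645, 0], [0, 0, 0], 1]

```text
clock: 2.4
eef_pos: [0.3898, -0.2847, 0.2395]
tcp_rot: [0.0, 0.978, 0.209, 0.0]
contact_force: [0.2, 0.1, 0.0]
finger_gap: 0.0852
grip_force: 0.0
```

Emit:
servo_tool:
  commands:
    - [[0.994, -0.645, 0], [0, 0, 0], 1]
    - [[0.994, -0.645, 0], [0, 0, 0], 1]
    - [[0.994, -0.645, 0], [0, 0, 0], 1]
    - [[0.994, -0.645, 0], [0, 0, 0], 1]
    - [[0.994, -0.645, 0], [0, 0, 0], 1]
    - [[0.994, -0.645, 0], [0, 0, 0], 1]
    - [[0.994, -0.645, 0], [0, 0, 0], 1]
    - [[0.994, -0.645, 0], [0, 0, 0], 1]
    - [[0.994, -0.645, 0], [0, 0, 0], 1]
    - [[0.994, -0.645, 0], [0, 0, 0], 1]
    - [[0.994, -0.645, 0], [0, 0, 0], 1]
    - [[0.994, -0.645, 0], [0, 0, 0], 1]

```text
clock: 3.9
eef_pos: [0.5439, -0.046, 0.2395]
tcp_rot: [0.0, 0.978, 0.209, 0.0]
contact_force: [0.2, 0.2, -0.6]
finger_gap: 0.0855
grip_force: 0.0
```

```bash
sed -i 's/s\["finger_gap"\].round(4)/s["finger_gap"]/' h.py; python3 -c "
from h import *
go([.544,-.048,.144],[0,0,-1])"
```

```text
t 3.9 tcp [ 0.5439 -0.046   0.2395] gap 0.0855204596582777 grip 0.0 q [-0.23  0.26 -0.03  1.28 -0.    2.49]
shift units [-0.037  0.093  4.773]
turn units [ 0.004 -0.003  0.   ]
```

Emit:
servo_tool:
  commands:
    - [[-0.04, 0.09, 0.8], [0, 0, 0], 1]
    - [[0, 0, 0.8], [0, 0, 0], 1]
    - [[0, 0, 0.8], [0, 0, 0], 1]
    - [[0, 0, 0.8], [0, 0, 0], 1]
    - [[0, 0, 0.8], [0, 0, 0], 1]
    - [[0, 0, 0.77], [0, 0, 0], 1]
    - [[0, 0, 0], [0, 0, 0], 0.5]
    - [[0, 0, 0], [0, 0, 0], 0.3]
    - [[0, 0, 0], [0, 0, 0], 0]
    - [[0, 0, 0], [0, 0, 0], 0]
    - [[0, 0, 0], [0, 0, 0], 0]
    - [[0, 0, 0], [0, 0, 0], 0]
  force: 60

```text
clock: 5.4
eef_pos: [0.5444, -0.0499, 0.1448]
tcp_rot: [0.0, 0.978, 0.208, 0.001]
contact_force: [-1.4, 1.8, 6.1]
finger_gap: 0.0316
grip_force: 59.3
```

Emit:
servo_tool:
  commands:
    - [[0, 0, 0], [0, 0, 0], 0]
    - [[0, 0, 0], [0, 0, 0], 0]
    - [[0, 0, -0.3], [0, 0, 0], 0]

```text
clock: 5.78
eef_pos: [0.5434, -0.0499, 0.1495]
tcp_rot: [-0.0, 0.978, 0.208, -0.001]
contact_force: [-0.4, 0.4, -1.8]
finger_gap: 0.0316
grip_force: 59.3
```

Emit:
servo_tool:
  commands:
    - [[0, 0, -0.5], [0, 0, 0], 0]
    - [[0, 0, -0.6], [0, 0, 0], 0]
    - [[0, 0, -0.6], [0, 0, 0], 0]
    - [[0, 0, -0.6], [0, 0, 0], 0]
    - [[0, 0, -0.6], [0, 0, 0], 0]
    - [[0, 0, -0.6], [0, 0, 0], 0]
    - [[0, 0, -0.6], [0, 0, 0], 0]
    - [[0, 0, -0.5], [0, 0, 0], 0]
    - [[0, 0, -0.4], [0, 0, 0], 0]
    - [[0, 0, 0], [0, 0, 0], 0]
    - [[0, 0, 0], [0, 0, 0], 0]

```text
clock: 7.15
eef_pos: [0.5437, -0.0499, 0.2495]
tcp_rot: [-0.0, 0.978, 0.208, -0.0]
contact_force: [-0.5, 0.1, -2.4]
finger_gap: 0.0319
grip_force: 59.3
```

Run:
```python
from h import *
ims=[]
for c in("top","scene"):
    im=capture(c);cv2.imwrite(f"pics/{c}1.png",im[:,:,::-1]);ims.append(im[90:290,230:460,::-1])
cv2.imwrite("pics/l.png",cv2.resize(np.hstack(ims),(800,348),interpolation=2))
F=np.array([.549,-.282,.081]);u=np.array([-.98,-.2,1.])/np.sqrt(2);u/=np.linalg.norm(u)
print(F+.114*u); go(F+.114*u,-u)
r=rot(env.state());print(r.as_matrix().round(3).tolist())
```

```text
[ 0.47000993 -0.29812042  0.16160211]
t 7.25 tcp [ 0.5436 -0.0498  0.2493] gap 0.0314323600068209 grip 59.32671368122101 q [-0.24  0.25 -0.01  1.31 -0.    2.48]
shift units [-8.414  9.839  4.389]
turn units [-2.445 10.996  0.   ]
[[0.913, 0.408, -0.001], [0.408, -0.913, 0.0], [-0.001, -0.001, -1.0]]
```

View pics/l.png

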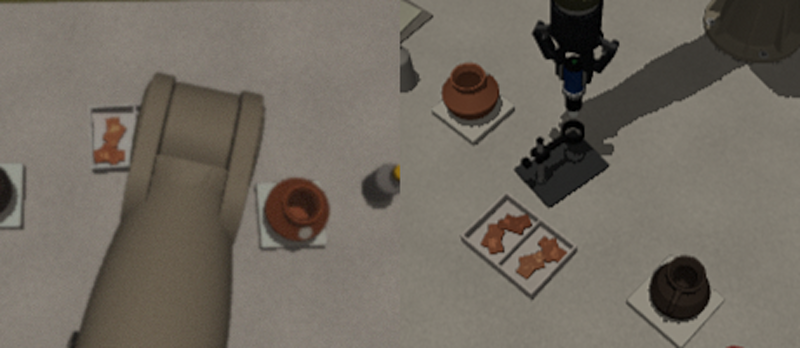

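Scope is held vertically, clear of the collar; fill visible at the jar's robot side. Moving to a stand-off, then tipping.

Emit:
servo_tool:
  commands:
    - [[-0.9, 0.74, 0], [0, 0, 0], 0]
    - [[-0.9, 0.74, 0], [0, 0, 0], 0]
    - [[-0.9, 0.74, 0], [0, 0, 0], 0]
    - [[-0.9, 0.74, 0], [0, 0, 0], 0]
    - [[-0.9, 0.74, 0], [0, 0, 0], 0]
    - [[-0.9, 0.74, 0], [0, 0, 0], 0]
    - [[-0.9, 0.74, 0], [0, 0, 0], 0]
    - [[-0.9, 0.74, 0], [0, 0, 0], 0]
    - [[-0.9, 0.74, 0], [0, 0, 0], 0]
    - [[-0.9, 0.74, 0], [0, 0, 0], 0]
    - [[-0.9, 0.74, 0], [0, 0, 0], 0]
    - [[-0.9, 0.74, 0], [0, 0, 0], 0]

```text
clock: 8.75
eef_pos: [0.4185, -0.3006, 0.2495]
tcp_rot: [-0.0, 0.978, 0.208, -0.0]
contact_force: [1.2, -0.1, -2.1]
finger_gap: 0.0318
grip_force: 59.4
```

Emit:
servo_tool:
  commands:
    - [[-0.3, 0.3, 0], [0, 0, 0], 0]
    - [[0, 0, 0], [-0.2, 0.9, 0], 0]
    - [[0, 0, 0], [-0.2, 0.9, 0], 0]
    - [[0, 0, 0], [-0.2, 0.9, 0], 0]
    - [[0, 0, 0], [-0.2, 0.9, 0], 0]
    - [[0, 0, 0], [-0.2, 0.9, 0], 0]
    - [[0, 0, 0], [-0.2, 0.9, 0], 0]
    - [[0, 0, 0], [-0.2, 0.9, 0], 0]
    - [[0, 0, 0], [-0.2, 0.9, 0], 0]
    - [[0, 0, 0], [-0.2, 0.9, 0], 0]
    - [[0, 0, 0], [-0.2, 0.9, 0], 0]
    - [[0, 0, 0], [-0.2, 0.9, 0], 0]

```text
clock: 10.25
eef_pos: [0.416, -0.3074, 0.2498]
tcp_rot: [0.003, 0.917, 0.196, 0.347]
contact_force: [-0.4, 0.1, -1.2]
finger_gap: 0.0315
grip_force: 59.6
```

Run:
```python
from h import *
ims=[]
for c,(x,y) in(("top",(330,160)),("scene",(210,60))):
    im=capture(c);cv2.imwrite(f"pics/{c}2.png",im[:,:,::-1]);ims.append(cv2.resize(im[y:y+130,x:x+130,::-1],(400,400),interpolation=2))
cv2.imwrite("pics/m.png",np.hstack(ims))
F=np.array([.549,-.282,.081]);u=np.array([-.98,-.2,1.]);u/=np.linalg.norm(u)
go(F+.154*u,-u)
s=env.state();z=rot(s).apply([0,0,1]);W=s["eef_pos"]+.094*z;A=s["eef_pos"]-.038*z
print("window",W,"scene px",proj("scene",W),"tail",proj("scene",A),"top",proj("top",W),"tail",proj("top",A),"fill",proj("scene",F),proj("top",F))
for n in("scope","jar","fill"):
  for c in("top","scene"):print(n,c,[(round(d["confidence"],2),(np.array(d["rect"])*[640,400,640,400]).round(1).tolist()) for d in models.boxes_of(n,c)[:2]])
```

```text
t 10.35 tcp [ 0.4151 -0.3072  0.2486] gap 0.03183950080477706 grip 59.63546276092529 q [-1.18 -0.01 -0.49  0.93  0.69  1.6 ]
shift units [-0.874 -0.083  3.12 ]
turn units [-0.257  1.093  0.   ]
window [ 0.47495636 -0.29490922  0.17718324] scene px [288.12187186  96.60206582] tail [301.22860416  56.25541236] top [420.02850873 245.45268183] tail [441.17264775 276.93200105] fill [277.11802122 130.81883268] [405.1349712  223.36720215]
scope top [(0.88, [416.2, 245.9, 447.3, 280.5])]
scope scene [(0.64, [284.5, 55.8, 305.2, 99.7])]
jar top [(0.71, [381.0, 191.4, 418.7, 228.3]), (0.18, [162.9, 167.9, 190.8, 197.6])]
jar scene [(0.82, [256.1, 129.7, 287.4, 164.2])]
fill top [(0.55, [401.8, 220.4, 407.5, 222.9])]
fill scene []
```

View pics/m.png

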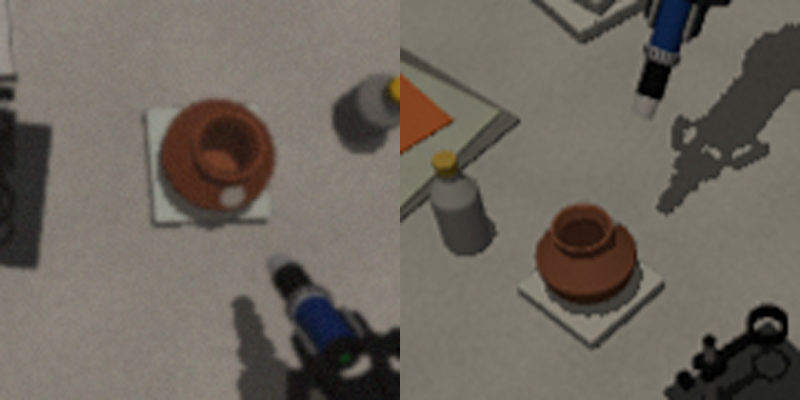

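The tip shows at top (420,245) and scene (289.5,95), matching the predicted window; the fill is in view at (405,223). Finishing the tilt.

Emit:
servo_tool:
  commands:
    - [[0, 0, 0], [-0.13, 0.55, 0], 0]
    - [[0, 0, 0], [-0.13, 0.55, 0], 0]
    - [[0, 0, 0], [0, 0, 0], 0]

```text
clock: 11.02
eef_pos: [0.4158, -0.3079, 0.2496]
tcp_rot: [0.004, 0.904, 0.192, 0.383]
contact_force: [-0.1, -0.4, -1.4]
finger_gap: 0.0316
grip_force: 59.6
```

Run:
```python
from h import *
F=np.array([.549,-.282,.081]);u=np.array([-.98,-.2,1.]);u/=np.linalg.norm(u)
go(F+.134*u,-u)
```

```text
t 11.025 tcp [ 0.4158 -0.3079  0.2496] gap 0.03164396977264842 grip 59.63905334472656 q [-1.22 -0.   -0.53  0.9   0.77  1.56]
shift units [-1.153 -0.196  4.056]
turn units [ 0.015 -0.006  0.   ]
```

Emit:
servo_tool:
  commands:
    - [[-0.29, -0.05, 0.5], [0, 0, 0], 0]
    - [[-0.29, -0.05, 0.5], [0, 0, 0], 0]
    - [[-0.29, -0.05, 0.5], [0, 0, 0], 0]
    - [[-0.29, -0.05, 0.5], [0, 0, 0], 0]
    - [[0, 0, 0.5], [0, 0, 0], 0]
    - [[0, 0, 0.5], [0, 0, 0], 0]
    - [[0, 0, 0.5], [0, 0, 0], 0]
    - [[0, 0, 0.5], [0, 0, 0], 0]
    - [[0, 0, 0], [0, 0, 0], 0]

```text
clock: 12.15
eef_pos: [0.4557, -0.3005, 0.1761]
tcp_rot: [0.003, 0.903, 0.193, 0.383]
contact_force: [1.1, 0.1, -2.2]
finger_gap: 0.0318
grip_force: 59.6
```

Run:
```python
from h import *
ims=[]
for c,(x,y) in(("top",(350,165)),("scene",(240,60))):
    im=capture(c);cv2.imwrite(f"pics/{c}3.png",im[:,:,::-1]);ims.append(cv2.resize(im[y:y+100,x:x+100,::-1],(400,400),interpolation=2))
cv2.imwrite("pics/n.png",np.hstack(ims))
F=np.array([.549,-.282,.081]);u=np.array([-.98,-.2,1.]);u/=np.linalg.norm(u)
go(F+.114*u,-u)
s=env.state();z=rot(s).apply([0,0,1]);W=s["eef_pos"]+.094*z
for c,o in(("top",(350,165)),("scene",(240,60))):print(c,"window crop px",(proj(c,W)-o)*4,"fill",(proj(c,F)-o)*4)
```

```text
t 12.25 tcp [ 0.4556 -0.3011  0.1768] gap 0.03195184007267131 grip 59.638599157333374 q [-1.12  0.08 -0.65  0.6   0.76  1.69]
shift units [-0.016 -0.005  1.059]
turn units [ 0.017 -0.017  0.   ]
top window crop px [240.68481203 266.26206451] fill [220.53988482 233.46880861]
scene window crop px [164.78409    237.75594942] fill [148.47208489 283.27533071]
```

View pics/n.png

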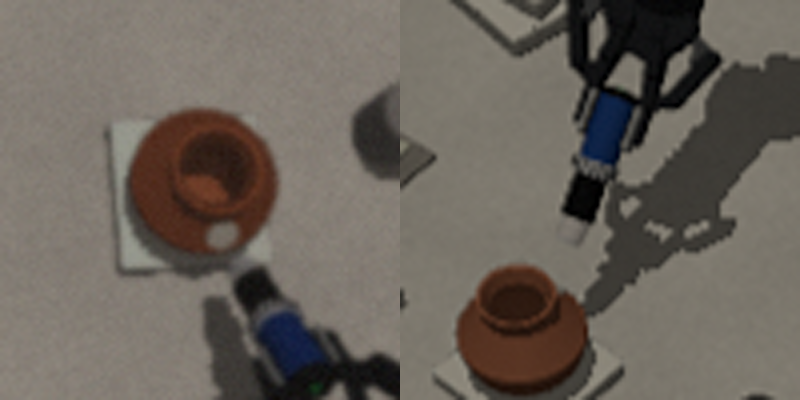

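Run:
```python
from h import *
s=env.state();z=rot(s).apply([0,0,1]);W=s["eef_pos"]+.094*z
out={}
for c in("top","scene"):
    im=cv2.imread(f"pics/{c}3.png")[:,:,::-1].astype(int)
    b=(im[...,2]-im[...,0]>25); w=proj(c,W);box=(int(w[0])-15,int(w[1])-40,int(w[0])+45,int(w[1])+60)
    k=(im.max(2)<50); wb=proj(c,W-.041*z).astype(int)
    _,nb,mb=cen(b,box);bc=cen(b,box)[0]
    # black barrel
    n,l,st,ce=cv2.connectedComponentsWithStats(cv2.morphologyEx(k.astype(np.uint8),cv2.MORPH_OPEN,np.ones((2,2))))
    i=l[wb[1],wb[0]];print(c,"blue",bc,nb,"pred(z~.085)",proj(c,W-.085*z),"barrel",ce[i],st[i],"pred",proj(c,W-.041*z));out[c]=ce[i]
P,e=tri("top",out["top"],"scene",out["scene"]);r=rot(s);print(P,e,"expected",W-.041*z,"diff tool",r.inv().apply(P-(W-.041*z))*1000)
```

```text
top blue [422.11347518 249.90780142] 141 pred(z~.085) [421.52410518 250.52573922] barrel [414.18918919 237.98648649] [410 233  10  11  74] pred [415.46037673 240.39884458]
scene blue [291.25        91.71527778] 144 pred(z~.085) [290.08308521  95.29257753] barrel [286.6547619  109.88095238] [282 104  10  12  84] pred [285.43911053 107.91039282]
[ 0.49719035 -0.28748499  0.13966979] 0.006834671884142925 expected [ 0.49233851 -0.29363248  0.13936634] diff tool [ 5.43096013 -3.97283956  4.01811977]
```

Emit:
servo_tool:
  commands:
    - [[0, 0, 0.25], [0, 0, 0], 0]
    - [[0, 0, 0.25], [0, 0, 0], 0]
    - [[0, 0, 0.25], [0, 0, 0], 0]
    - [[0, 0, 0.2], [0, 0, 0], 0]
    - [[0, 0, 0], [0, 0, 0], 0]
    - [[0, 0, 0], [0, 0, 0], 0]
    - [[0, 0, 0], [0, 0, 0], 0]
    - [[0, 0, 0], [0, 0, 0], 0]

```text
clock: 13.25
eef_pos: [0.4686, -0.2987, 0.1635]
tcp_rot: [0.004, 0.903, 0.192, 0.383]
contact_force: [0.2, -0.2, -1.5]
finger_gap: 0.0318
grip_force: 59.6
```

Run:
```python
from h import *
ims=[]
for c,(x,y) in(("top",(350,165)),("scene",(240,60))):
    im=capture(c);cv2.imwrite(f"pics/{c}4.png",im[:,:,::-1]);ims.append(cv2.resize(im[y:y+100,x:x+100,::-1],(400,400),interpolation=2))
cv2.imwrite("pics/o.png",np.hstack(ims))
F=np.array([.549,-.282,.081]);u=np.array([-.98,-.2,1.]);u/=np.linalg.norm(u)
go(F+.114*u,-u);print(env.state()["qvel"])
```

```text
t 13.35 tcp [ 0.4686 -0.2987  0.1635] gap 0.03185720325594868 grip 59.6384471654892 q [-1.09  0.1  -0.66  0.54  0.75  1.74]
shift units [-0.011 -0.016  0.117]
turn units [ 0.025 -0.016  0.   ]
[ 5.97144915e-04 -2.29527126e-04 -1.19843507e-03  3.76132448e-03
 -6.07836956e-05  1.14982483e-04]
```

View pics/o.png

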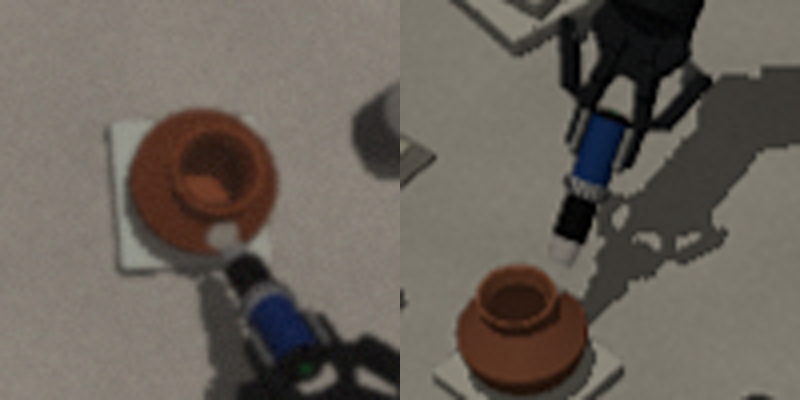

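The nose ends about 20 mm short of the fill, in line with it, and the jar has not moved. Handing in.

```bash
python3 -c "
from workcell import env
print(env.finish_job())"
```

```text
the job is handed in; nothing more can be done
None
```

The job is handed in at about 13.4 s on the clock. The gripper is holding the microscope still, its window about 20 mm off the middle of the repair and square onto it by my measurements; the jar did not move in the pictures, and no verdict came back.

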